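Park the top-heavy bottle crate

ROBOT

A 6-joint arm with a two-finger parallel gripper is mounted at the origin on the work surface. World frame = base frame: x ahead of the robot, y to its left, z up, the work surface at z = 0. Lengths are in m, angles in rad, forces in N, time in s.
With the tool pointing down it reaches from about 0.35 to 0.875 m from the base axis. Payload 4.2 kg.
Tool frame: the origin (TCP) lies midway between the tips of the shut fingers; the grasp point (between the pads) lies 19 mm behind it; z points along the fingers, y is the direction in which the jaws open and shut (so a half turn about z gives the same grasp; the last joint's range is limited). The gripper opens to 87 mm and grips with 3 to 60 N. Pads are 19 mm wide; open, the fingers measure 117 mm over their backs; the gripper's body (75 mm by 190 mm) begins 51 mm behind the grasp point.
Start: joints at [1.395, 0.385, 0.008, 0, -1.194, -0.259], TCP at [0.263, 0.567, 0.223] pointing down, gripper open.
Joint ranges: [-3.14, 3.14], [-1.21, 2.06], [-1.07, 1.41], [-3.16, 2.05], [-2.99, -0.16], [-3.1, 3.1]. Speed limits (rad/s): [2.79, 2.79, 3.14, 3.14, 3.14, 3.14].

INTERFACE

Orientations are given as [roll, pitch, yaw] about the fixed x, y, z axes, in that order (R = Rz(yaw) Ry(pitch) Rx(roll)).
In Python, from cell import robot gives the robot as it stands.
- The arm moves only by the tool play_rows, never from a script. Its argument "motion" is a list of rows, each a list of 2 entries, a list of its own where there are three numbers: the shift along the tool's x, y, z in m, then the turn, a rotation vector about the tool's x, y, z in rad. In form: [[[tx, ty, tz], [ax, ay, az]], ...]. A call has 1 to 10 rows; each row shifts and turns the commanded pose from where the row before left it, along the tool's axes as they then stand; what a row does not reach is not made up. A row lasts 1/8 s, in which the tool goes at most 62.5 mm and 10.7 degrees, less where a joint would pass 70% of its speed; a pose out of reach is approached as far as the arm can. A call with a gripper value outside its range is refused whole. "fingers" is the opening, from 0 (shut) to 1 (fully open), set as the call begins (left out, the last holds). The fingers move at their own pace and stop on an object; the grip force is fixed at half the most. Time passes only in rows, so rows that do not move let the fingers close. It gives the time, the measured TCP pose, the force and the opening at its end, in the units of the state.
- robot.sense(): the state, without advancing time (a new reading comes with each control period).
- robot.read_camera(name): name is "side" or "top"; returns the picture (400x640x3 uint8, red, green, blue); there is no depth.
- robot.camera_params(name): a dict with "K" (3x3 intrinsics, pixels), "R" (3x3) and "t" (3): a world point X has camera coordinates R X + t. Camera axes: x right, y down, z forward; pixel columns grow to the right and rows downward; lengths in m; the calibration is good to about 2 mm. A picture is of the moment at which its call begins. camera_params takes no time and is no camera call.
- robot.finish_job(): hands the job in, once; it reports no verdict.
The state is a dict: "t": time; "joint_positions": joint angles; "qvel": joint speeds; "joint_efforts": joint torques, N m; "tool_pos": TCP position; "ee_rot": TCP orientation; "ft_force": force on the tool from outside, world axes, zero at the start; "torque": the same for the moment, N m; "width": opening from 0.0 (shut) to 1.0 (fully open).
Only numpy, scipy, OpenCV 4.12 (cv2) and the standard library are available. Lean on these libraries where they do the work, as an engineer would, in place of code of your own. Each camera call takes 0.05 s, during which the arm holds its last target.

TASK

Push the tall bottle crate back into its marked parking place, so that its blue base stands inside the yellow outline and flush against the wooden stop rail. The crate is heavy and tips easily: push it only by its low blue base, with the fingers, so that it slides without tipping or being lifted, and do not press on or hold the wooden crate and bottles above the base. Leave the other things on the bench where they stand.

Things in the scene. Friction and masses are not known exactly. Their poses are not given: they have to be found in the camera images.
- crate: Blue base of the bottle crate, a solid block 140 (x) x 130 (y) x 40 high mm, lying flat on the bench; origin at the centre of its underside, z up. Its -x face, towards the robot, is the one to push. A birch crate of four bottles (crate_top) is fixed on it; the whole is loose, 256 mm tall, 1.1 to 1.5 kg, and takes some 5 to 11 N to slide. It slides when pushed on the base; pushed higher than about 100 mm it tips.
- crate_top: The part above the blue base, fixed to it, same origin and axes as crate: a slatted birch crate x -30..70, y -65..65, z 40..190 mm, with four green and amber bottles whose necks (23 mm thick) reach z = 256 mm. The base thus projects 40 mm in front of it, towards the robot (-x).
- bay: The fixed parking place. Origin on the bench at the spot where the crate's origin belongs; x points towards the stop rail, away from the robot; z up. The wooden stop rail (18 thick, 220 long, 30 mm high) has its near face at x = +70 mm. The flat yellow outline inlaid in the bench has its inner edges at y = +-90 mm and x = -86 mm. The crate starts 100 to 130 mm in front of it (-x), up to 25 mm off to a side and turned by up to 0.12 rad.
- bento: Bystander: closed pink bento box 174 (x) x 114 (y) x 59 high mm, origin at the centre of its underside
- egg_cup: Bystander: white ceramic egg cup, 50 mm across, 60 high, origin under its centre
- pick_holder: Bystander: bamboo toothpick holder, 42 mm across, 78 high with the picks, origin under its centre
- spice_jar: Bystander: amber jar with red cap, 44 mm across, 85 high, origin under its centre
- pepper_mill: Bystander: dark wooden pepper mill, 54 mm across, 148 high, origin under its centre
- mug: Bystander: blue mug, 76 mm across, 85 high, handle at its +y, origin under its centre
Not all that is in view belongs to the job. What is shaped like the crate but purple is not meant.

How it is judged:
By the outcome, as a careful person would: the job done as asked, in the order asked, and still so for the second after the job is handed in, with the robot touching nothing.
It also fails if it takes over 48 s, if anything falls off the work surface, if the arm or the gripper's body presses on something with over 40 N, if the wrist force passes 120 N, or if a joint passes its speed limit or range.

## Working session

There is one attempt and no reset: what is moved stays moved. The work goes in short steps, Python scripts to look and compute and a tool call to move; the robot and the scene stay as the last step left them, time stands still between calls to the robot, and variables do not carry over. Pictures are saved under pics/ and viewed, and the job is handed in when it is done.

Besides the shell and the picture viewer there is one more tool, called after "Emit:" as name([rows], argument=value, ...), one row to a line, values as JSON. play_rows: Moves the arm, as the interface text tells. Its arguments: {"type":"object","properties":{"motion":{"type":"array"},"fingers":{"type":"number"}},"required":["motion"]}

```bash
mkdir -p pics; ls
python3 - <<'E'
from cell import robot
import cv2
for n in("side","top"):
    cv2.imwrite(f"pics/{n}0.png",robot.read_camera(n)[:,:,::-1]); p=robot.camera_params(n); print(n,p)
s=robot.sense();print(s)
E
```

```text
pics
side {'K': array([[390.69322627,   0.        , 314.46299647],
       [  0.        , 390.69322627, 198.37337213],
       [  0.        ,   0.        ,   1.        ]]), 'R': array([[-0.78405834,  0.62068642,  0.00094348],
       [ 0.51892311,  0.65634222, -0.54766203],
       [-0.34054563, -0.42890938, -0.83669912]]), 't': array([ 0.41315798, -0.23538033,  1.25066287])}
top {'K': array([[473.96679921,   0.        , 323.06393234],
       [  0.        , 473.96679921, 197.7066127 ],
       [  0.        ,   0.        ,   1.        ]]), 'R': array([[ 0.02897185, -0.99957049, -0.00441267],
       [-0.99661883, -0.02854618, -0.07704557],
       [ 0.07688652,  0.0066299 , -0.99701781]]), 't': array([-0.01941663,  0.50867141,  1.56189519])}
{'t': 0.1, 'joint_positions': array([ 1.39461067e+00,  3.85500191e-01,  6.77103516e-03, -4.42739738e-04,
       -1.19401455e+00, -2.58624089e-01]), 'qvel': array([-0.00072255, -0.00304572,  0.00278482,  0.00157335, -0.00275302,
       -0.00140351]), 'joint_efforts': array([-1.30061094e-04, -3.91691673e+01,  1.87935019e+01,  4.23189014e+00,
        1.34878670e-02, -7.11333746e-05]), 'tool_pos': array([0.2630161 , 0.56636894, 0.2215588 ]), 'ee_rot': array([ 3.13960480e+00, -1.00366110e-04, -4.34972942e-01]), 'ft_force': array([-0.04704691,  0.82559339,  0.2401434 ]), 'torque': array([ 0.02998938, -0.00994503,  0.02172728]), 'width': 0.9996073040600341}
```

View pics/side0.png

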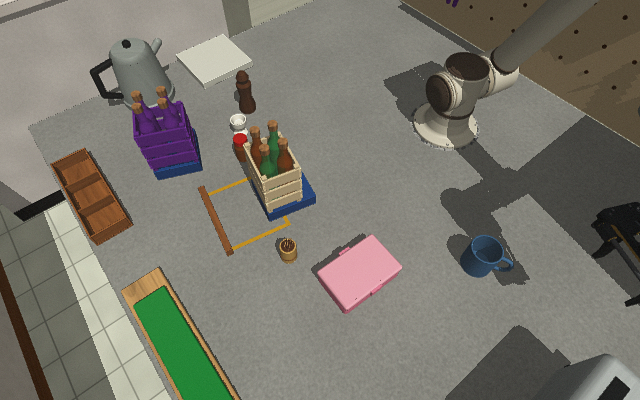

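View pics/top0.png

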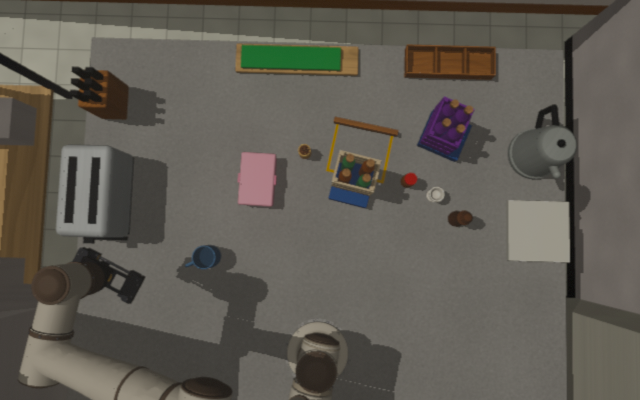

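The side view shows the crate at about (280,180), with its blue base corner near (315,195) and the rail at (215,220). The top view shows the rail at about (365,126) and the blue front strip at (350,198). I'll zoom in on both.

Run:
```python
import cv2
a=cv2.imread("pics/top0.png")[105:220,300:450]; cv2.imwrite("pics/topz.png",cv2.resize(a,None,fx=5,fy=5,interpolation=cv2.INTER_CUBIC))
a=cv2.imread("pics/side0.png")[110:265,190:330]; cv2.imwrite("pics/sidez.png",cv2.resize(a,None,fx=3.8,fy=3.8,interpolation=cv2.INTER_CUBIC))
```

```text
(no output)
```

View pics/topz.png

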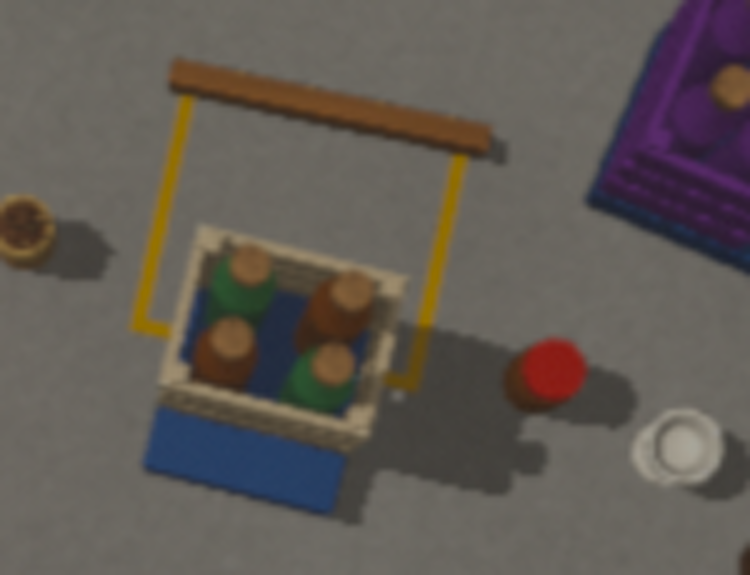

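View pics/sidez.png

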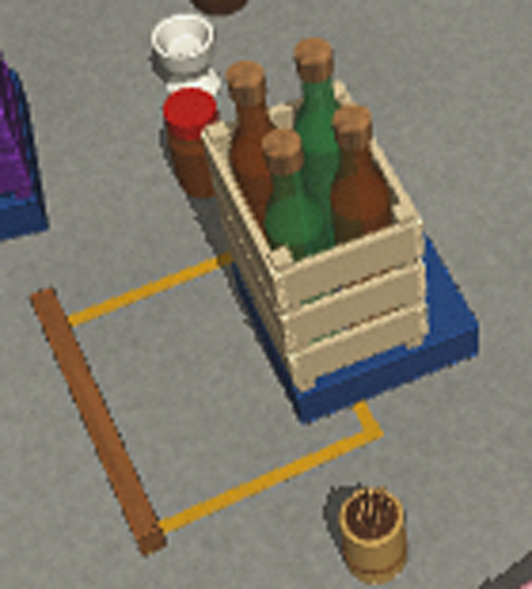

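```bash
cat > h.py <<'E'
import numpy as np, cv2
from cell import robot
def bp(n,uv,z):
    p=robot.camera_params(n);K,R,t=p["K"],p["R"],p["t"]
    d=R.T@np.linalg.inv(K)@np.array([uv[0],uv[1],1.]);c=-R.T@t
    return c+d*(z-c[2])/d[2]
def pj(n,X):
    p=robot.camera_params(n);q=(p["K"]@(p["R"]@np.atleast_2d(X).T+p["t"][:,None]));return (q[:2]/q[2]).T
E
python3 - <<'E'
from h import *
np.set_printoptions(precision=4,suppress=True)
zt=lambda u,v:(300+(u+.5)/5-.5,105+(v+.5)/5-.5)
zs=lambda u,v:(190+(u+.5)/3.8-.5,110+(v+.5)/3.8-.5)
for n in("top","side"):
    p=robot.camera_params(n);print(n,-p["R"].T@p["t"])
for k,n,uv,z in [("base FL","top",zt(144,467),.04),("base FR","top",zt(333,513),.04),
 ("railtopL near","top",zt(170,88),.03),("railtopR near","top",zt(488,152),.03),
 ("railtopL far","top",zt(175,60),.03),("railtopR far","top",zt(491,126),.03),
 ("yel L out","top",zt(133,330),0),("yel R out","top",zt(418,390),0),
 ("base FR?","side",zs(428,240),.04),("base FL","side",zs(478,326),.04),("base BL top","side",zs(305,400),.04),("base BL bot","side",zs(305,423),0),("FLbot","side",zs(478,350),0),
 ("yel L out","side",zs(382,432),0),("rail Lnear top","side",zs(162,538),.03),("rail Lfar top","side",zs(140,545),.03),("rail R far top","side",zs(32,296),.03),("rail Rnear","side",zs(53,290),.03),
 ("jar top","top",zt(552,370),.085),("egg","top",zt(683,446),.06)]:
    print(k,n,bp(n,uv,z)[:2])
E
```

```text
top [ 0.3874 -0.0152  1.5963]
side [0.872  0.4345 0.9171]
base FL top [ 0.507  -0.0225]
base FR top [ 0.4802 -0.1475]
railtopL near top [ 0.7632 -0.0328]
railtopR near top [ 0.7257 -0.2467]
railtopL far top [ 0.7824 -0.0356]
railtopR far top [ 0.7434 -0.2484]
yel L out top [ 0.603  -0.0126]
yel R out top [ 0.5676 -0.2066]
base FR? side [ 0.4886 -0.1036]
base FL side [ 0.5071 -0.021 ]
base BL top side [ 0.6383 -0.0469]
base BL bot side [ 0.6385 -0.0532]
FLbot side [ 0.5036 -0.0252]
yel L out side [ 0.5999 -0.0133]
rail Lnear top side [ 0.7693 -0.0239]
rail Lfar top side [ 0.7833 -0.0286]
rail R far top side [ 0.741  -0.2479]
rail Rnear side [ 0.7264 -0.2431]
jar top top [ 0.5734 -0.282 ]
egg top [ 0.5292 -0.3722]
```

```bash
cat >> h.py <<'E'
from scipy.spatial.transform import Rotation as Ro
np.set_printoptions(precision=4,suppress=True)
YB=-0.178; OB=np.array([.676,-.1269])
def bay(x,y): c,s=np.cos(YB),np.sin(YB); return OB+[c*x-s*y,s*x+c*y]
def inbay(p): c,s=np.cos(YB),np.sin(YB); d=np.asarray(p)[:2]-OB; return np.array([c*d[0]+s*d[1],-s*d[0]+c*d[1]])
def tiltR(t,yaw=YB): return Ro.from_euler('z',yaw)*Ro.from_euler('y',-t)*Ro.from_euler('x',np.pi)
def step(p1,R1,p0=None,R0=None):
    s=robot.sense()
    if p0 is None: p0,R0=s["tool_pos"],Ro.from_euler('xyz',s["ee_rot"])
    return R0.inv().apply(np.array(p1)-p0),(R0.inv()*R1).as_rotvec()
E
python3 - <<'E'
from h import *
R=tiltR(.15); print(R.as_matrix())
p=np.r_[bay(-.24,.007),.22];print(p)
a,b=step(p,R);print(a,b,np.linalg.norm(a))
# yaw first while standing still, then shift in rotated frame
s=robot.sense();print("shift in final frame",R.inv().apply(p-s["tool_pos"]))
E
```

```text
[[ 0.9731 -0.1771  0.1471]
 [-0.1751 -0.9842 -0.0265]
 [ 0.1494  0.     -0.9888]]
[ 0.441  -0.0775  0.22  ]
[0.4328 0.5089 0.0026] [ 0.0213  0.1493 -0.2563] 0.6680415527699246
shift in final frame [0.2857 0.6022 0.0448]
```

Emit:
play_rows([
  [[0,0,0],[0.005,0.037,-0.064]],
  [[0,0,0],[0.005,0.037,-0.064]],
  [[0,0,0],[0.005,0.037,-0.064]],
  [[0,0,0],[0.005,0.037,-0.064]],
  [[0.01,0.022,0.0015],[0,0,0]],
  [[0.02,0.043,0.0032],[0,0,0]],
  [[0.02,0.043,0.0032],[0,0,0]],
  [[0.02,0.043,0.0032],[0,0,0]],
  [[0.02,0.043,0.0032],[0,0,0]],
], fingers=0.8)

```text
t: 1.23
tool_pos: [0.3186, 0.358, 0.2212]
ee_rot: [-3.141, -0.149, -0.178]
ft_force: [-0.3, 0.2, -0.4]
width: 0.797
```

Emit:
play_rows([
  [[0.02,0.043,0.0032],[0,0,0]],
  [[0.02,0.043,0.0032],[0,0,0]],
  [[0.02,0.043,0.0032],[0,0,0]],
  [[0.02,0.043,0.0032],[0,0,0]],
  [[0.02,0.043,0.0032],[0,0,0]],
  [[0.02,0.043,0.0032],[0,0,0]],
  [[0.02,0.043,0.0032],[0,0,0]],
  [[0.02,0.043,0.0032],[0,0,0]],
  [[0.01,0.022,0.0015],[0,0,0]],
  [[0,0,0],[0,0,0]],
])

```text
t: 2.48
tool_pos: [0.4228, -0.0323, 0.2193]
ee_rot: [-3.141, -0.148, -0.182]
ft_force: [0.1, -0.2, -0.8]
width: 0.796
```

Run:
```python
from h import *
s=robot.sense();print(s["t"],s["tool_pos"],s["ee_rot"],s["ft_force"],inbay(s["tool_pos"]),s["joint_positions"])
R=tiltR(.15)
print(step(np.r_[bay(-.24,.007),.015],R))
for n in("side","top"): cv2.imwrite(f"pics/{n}1.png",robot.read_camera(n)[:,:,::-1])
```

```text
2.475 [ 0.4228 -0.0323  0.2193] [-3.141 -0.148 -0.182] [ 0.1388 -0.1722 -0.8289] [-0.2659  0.0482] [ 0.3687 -0.0464 -0.5836  0.0973 -0.9093  0.9651]
(array([-0.0043,  0.0412,  0.2059]), array([ 0.   ,  0.002, -0.004]))
```

View pics/side1.png

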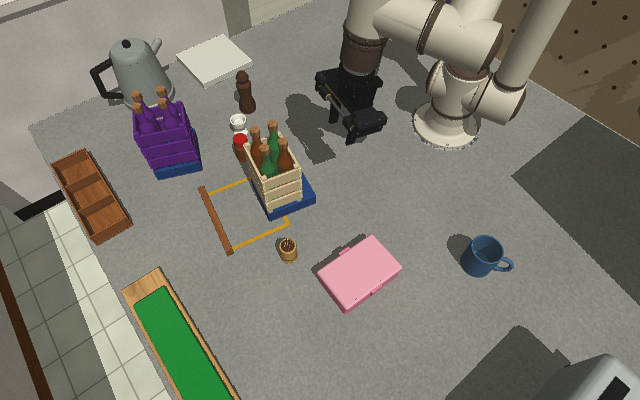

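The side view shows the gripper up and in front of the crate at about (355,115), and the crate hasn't moved. Next I'll line up sideways and come down.

Emit:
play_rows([
  [[-0.002,0.02,0],[0,0,0]],
  [[-0.002,0.021,0],[0,0,0]],
  [[0,0,0.03],[0,0,0]],
  [[0,0,0.03],[0,0,0]],
  [[0,0,0.03],[0,0,0]],
  [[0,0,0.03],[0,0,0]],
  [[0,0,0.03],[0,0,0]],
  [[0,0,0.03],[0,0,0]],
  [[0,0,0.015],[0,0,0]],
  [[0,0,0],[0,0,0]],
])

```text
t: 3.82
tool_pos: [0.4396, -0.0748, 0.0252]
ee_rot: [3.141, -0.146, -0.176]
ft_force: [-1.1, -0.6, -0.5]
width: 0.798
```

Run:
```python
from h import *
s=robot.sense();print(s["t"],s["tool_pos"],s["ee_rot"],s["ft_force"],inbay(s["tool_pos"]))
R=tiltR(.15)
print(step(np.r_[bay(-.24,.007),.015],R)); print(R.inv().apply([np.cos(YB),np.sin(YB),0]))
for n in("side","top"): cv2.imwrite(f"pics/{n}2.png",robot.read_camera(n)[:,:,::-1])
a=cv2.imread("pics/side2.png")[90:265,190:390];b=cv2.imread("pics/top2.png")[105:280,250:450]
cv2.imwrite("pics/both2.png",np.hstack([cv2.resize(i,(400,350),interpolation=cv2.INTER_CUBIC) for i in(a,b)]))
```

```text
3.825 [ 0.4396 -0.0748  0.0252] [ 3.1411 -0.1459 -0.1761] [-1.1219 -0.627  -0.4521] [-0.2419  0.0094]
(array([0.0004, 0.0024, 0.0104]), array([0.0002, 0.0041, 0.0018]))
[ 0.9888 -0.      0.1494]
```

View pics/both2.png

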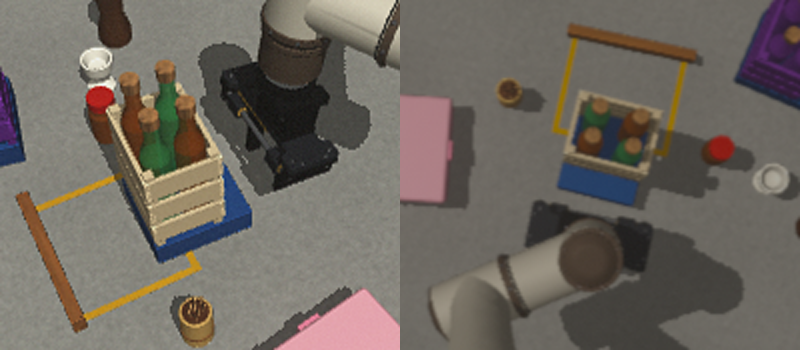

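The gripper is low and parallel to the blue front face, with a gap of about 30–40 mm. I'll lower it slightly and move forward to contact.

Emit:
play_rows([
  [[0,0.002,0.008],[0,0.003,0]],
  [[0.01,0,0.0015],[0,0,0]],
  [[0.01,0,0.0015],[0,0,0]],
  [[0.005,0,0.0008],[0,0,0]],
  [[0.004,0,0.0006],[0,0,0]],
  [[0.004,0,0.0006],[0,0,0]],
  [[0.004,0,0.0006],[0,0,0]],
  [[0.004,0,0.0006],[0,0,0]],
  [[0.004,0,0.0006],[0,0,0]],
  [[0,0,0],[0,0,0]],
])

```text
t: 5.18
tool_pos: [0.4819, -0.0867, 0.0174]
ee_rot: [3.14, -0.144, -0.181]
ft_force: [-5.3, 1.4, 5.1]
width: 0.803
```

Emit:
play_rows([
  [[0.003,0,0.0004],[0,0,0]],
  [[0.004,0,0.0006],[0,0,0]],
  [[0.005,0,0.0007],[0,0,0]],
  [[0.005,0,0.0007],[0,0,0]],
  [[0.005,0,0.0007],[0,0,0]],
  [[0.005,0,0.0007],[0,0,0]],
  [[0.005,0,0.0007],[0,0,0]],
  [[0.004,0,0.0006],[0,0,0]],
  [[0.003,0,0.0004],[0,0,0]],
  [[0,0,0],[0,0,0]],
])

```text
t: 6.42
tool_pos: [0.5182, -0.0941, 0.0166]
ee_rot: [3.138, -0.139, -0.181]
ft_force: [-8.3, 0.8, 2.5]
width: 0.803
```

Run:
```python
from h import *
s=robot.sense();print(s["t"],s["tool_pos"],s["ee_rot"],s["ft_force"],s["torque"],inbay(s["tool_pos"]))
for n in("side","top"): cv2.imwrite(f"pics/{n}3.png",robot.read_camera(n)[:,:,::-1])
a=cv2.imread("pics/side3.png")[90:265,190:390];b=cv2.imread("pics/top3.png")[105:280,250:450]
cv2.imwrite("pics/both3.png",np.hstack([cv2.resize(i,(400,350),interpolation=cv2.INTER_CUBIC) for i in(a,b)]))
```

```text
6.425 [ 0.5182 -0.0941  0.0166] [ 3.1382 -0.1388 -0.1805] [-8.3065  0.7648  2.5099] [-0.0206  2.6846 -0.0745] [-0.1611  0.0044]
```

View pics/both3.png

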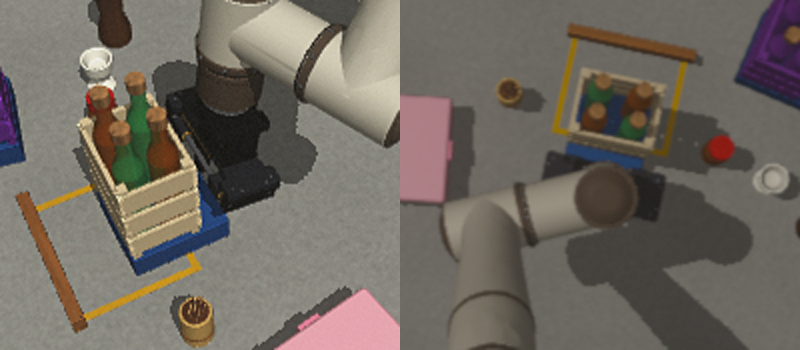

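The crate is sliding upright, aligned and centred, and the force is about 8 N. I'll keep pushing.

Emit:
play_rows([
  [[0.004,0,0.0006],[0,0,0]],
  [[0.006,0,0.0009],[0,0,0]],
  [[0.006,0,0.0009],[0,0,0]],
  [[0.006,0,0.0009],[0,0,0]],
  [[0.006,0,0.0009],[0,0,0]],
  [[0.006,0,0.0009],[0,0,0]],
  [[0.006,0,0.0009],[0,0,0]],
  [[0.006,0,0.0009],[0,0,0]],
  [[0.004,0,0.0006],[0,0,0]],
  [[0,0,0],[0,0,0]],
])

```text
t: 7.78
tool_pos: [0.5686, -0.1027, 0.0167]
ee_rot: [3.139, -0.139, -0.18]
ft_force: [-7.3, 0.7, 2.0]
width: 0.798
```

Run:
```python
from h import *
s=robot.sense();print(s["t"],s["tool_pos"],s["ee_rot"],s["ft_force"],s["torque"],inbay(s["tool_pos"]))
for n in("side","top"): cv2.imwrite(f"pics/{n}4.png",robot.read_camera(n)[:,:,::-1])
a=cv2.imread("pics/side4.png")[90:265,190:390];b=cv2.imread("pics/top4.png")[105:280,250:450]
cv2.imwrite("pics/both4.png",np.hstack([cv2.resize(i,(400,350),interpolation=cv2.INTER_CUBIC) for i in(a,b)]))
```

```text
7.775 [ 0.5686 -0.1027  0.0167] [ 3.1392 -0.1394 -0.1802] [-7.333   0.7134  2.0087] [ 0.0354  2.4888 -0.0872] [-0.11    0.0048]
```

View pics/both4.png

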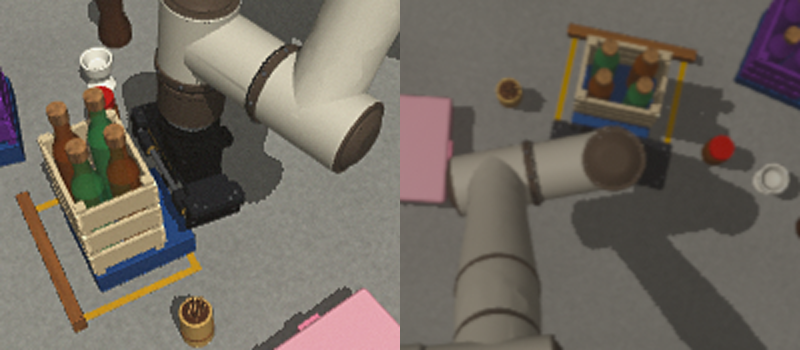

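Emit:
play_rows([
  [[0.004,0,0.0006],[0,0,0]],
  [[0.004,0,0.0006],[0,0,0]],
  [[0.004,0,0.0006],[0,0,0]],
  [[0.004,0,0.0006],[0,0,0]],
  [[0.003,0,0.0004],[0,0,0]],
  [[0.002,0,0.0003],[0,0,0]],
  [[0.002,0,0.0003],[0,0,0]],
  [[0,0,0],[0,0,0]],
])

```text
t: 8.88
tool_pos: [0.5909, -0.1066, 0.0166]
ee_rot: [3.139, -0.138, -0.18]
ft_force: [-9.3, 0.8, 2.1]
width: 0.804
```

Emit:
play_rows([
  [[0.001,0,0.00015],[0,0,0]],
  [[0.001,0,0.00015],[0,0,0]],
  [[0.001,0,0.00015],[0,0,0]],
  [[0,0,0],[0,0,0]],
])

```text
t: 9.38
tool_pos: [0.5935, -0.1071, 0.0166]
ee_rot: [3.139, -0.138, -0.18]
ft_force: [-8.1, 1.0, 2.5]
width: 0.8
```

Run:
```python
from h import *
s=robot.sense();print(s["t"],s["tool_pos"],s["ee_rot"],s["ft_force"],s["torque"],inbay(s["tool_pos"]))
```

```text
9.375 [ 0.5935 -0.1071  0.0166] [ 3.1392 -0.1376 -0.1802] [-8.1453  0.9521  2.5433] [0.3672 2.867  0.0053] [-0.0847  0.0049]
```

Emit:
play_rows([
  [[0.001,0,0.00015],[0,0,0]],
  [[0.001,0,0.00015],[0,0,0]],
  [[0,0,0],[0,0,0]],
])

```text
t: 9.75
tool_pos: [0.5957, -0.1074, 0.0166]
ee_rot: [3.139, -0.138, -0.18]
ft_force: [-9.5, 0.1, 1.9]
width: 0.795
```

Emit:
play_rows([
  [[0.001,0,0.00015],[0,0,0]],
  [[0.001,0,0.00015],[0,0,0]],
  [[0,0,0],[0,0,0]],
])

```text
t: 10.12
tool_pos: [0.5976, -0.1078, 0.0166]
ee_rot: [3.139, -0.138, -0.18]
ft_force: [-8.9, 2.1, 2.9]
width: 0.797
```

Emit:
play_rows([
  [[0.001,0,0.00015],[0,0,0]],
  [[0.001,0,0.00015],[0,0,0]],
  [[0,0,0],[0,0,0]],
])

```text
t: 10.5
tool_pos: [0.5996, -0.1081, 0.0166]
ee_rot: [3.139, -0.138, -0.18]
ft_force: [-10.4, 1.3, 3.2]
width: 0.799
```

Emit:
play_rows([
  [[0.001,0,0.00015],[0,0,0]],
  [[0.001,0,0.00015],[0,0,0]],
  [[0,0,0],[0,0,0]],
])

```text
t: 10.88
tool_pos: [0.6001, -0.1083, 0.0166]
ee_rot: [3.139, -0.135, -0.18]
ft_force: [-13.2, 3.7, 6.7]
width: 0.798
```

Emit:
play_rows([
  [[0.001,0,0.00015],[0,0,0]],
  [[0.001,0,0.00015],[0,0,0]],
  [[0,0,0],[0,0,0]],
])

```text
t: 11.25
tool_pos: [0.6002, -0.1084, 0.0165]
ee_rot: [3.138, -0.131, -0.181]
ft_force: [-17.0, 6.6, 11.0]
width: 0.8
```

Run:
```python
from h import *
s=robot.sense();print(s["t"],s["tool_pos"],s["ee_rot"],s["ft_force"],s["torque"],inbay(s["tool_pos"]))
for n in("side","top"): cv2.imwrite(f"pics/{n}5.png",robot.read_camera(n)[:,:,::-1])
a=cv2.imread("pics/side5.png")[110:260,180:330];b=cv2.imread("pics/top5.png")[105:225,310:430]
cv2.imwrite("pics/both5.png",np.hstack([cv2.resize(i,(400,400),interpolation=cv2.INTER_CUBIC) for i in(a,b)]))
```

```text
11.25 [ 0.6002 -0.1084  0.0165] [ 3.1382 -0.1311 -0.1805] [-17.0353   6.6237  11.0321] [1.8131 4.9709 0.1895] [-0.0779  0.0048]
```

View pics/both5.png

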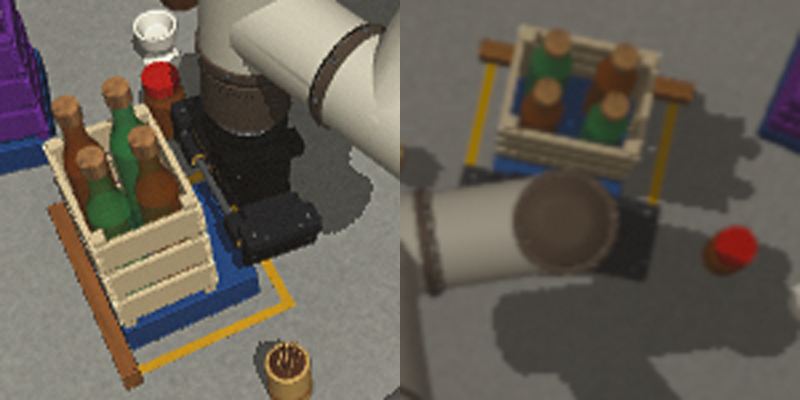

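The force rose to 17 N with no more movement, and the side view shows the base against the rail. I'll back straight off, then lift clear to check that it's flush.

Emit:
play_rows([
  [[-0.003,0,-0.0004],[0,0,0]],
  [[-0.005,0,-0.0008],[0,0,0]],
  [[-0.015,0,-0.0022],[0,0,0]],
  [[-0.02,0,-0.003],[0,0,0]],
  [[-0.03,0,-0.0045],[0,0,0]],
  [[-0.03,0,-0.0045],[0,0,0]],
  [[-0.03,0,-0.0045],[0,0,0]],
  [[-0.03,0,-0.0045],[0,0,0]],
  [[-0.03,0,-0.0045],[0,0,0]],
  [[0,0,0],[0,0,0]],
])

```text
t: 12.6
tool_pos: [0.4163, -0.0737, 0.0186]
ee_rot: [-3.141, -0.151, -0.177]
ft_force: [0.1, 0.1, 0.3]
width: 0.799
```

Run:
```python
from h import *
s=robot.sense();print(s["t"],s["tool_pos"],s["ft_force"],inbay(s["tool_pos"]))
for n in("side","top"): cv2.imwrite(f"pics/{n}6.png",robot.read_camera(n)[:,:,::-1])
a=cv2.imread("pics/side6.png")[130:240,185:295];b=cv2.imread("pics/top6.png")[105:185,325:405]
cv2.imwrite("pics/s6.png",cv2.resize(a,None,fx=5,fy=5,interpolation=cv2.INTER_CUBIC))
cv2.imwrite("pics/t6.png",cv2.resize(b,None,fx=7,fy=7,interpolation=cv2.INTER_CUBIC))
```

```text
12.6 [ 0.4163 -0.0737  0.0186] [0.0916 0.1262 0.3043] [-0.265   0.0064]
```

View pics/s6.png

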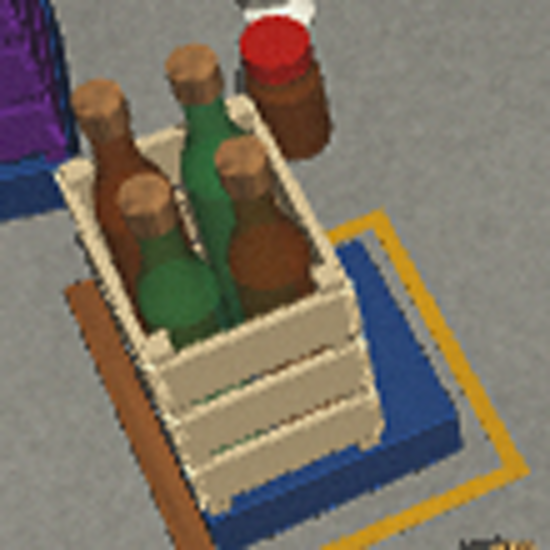

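View pics/t6.png

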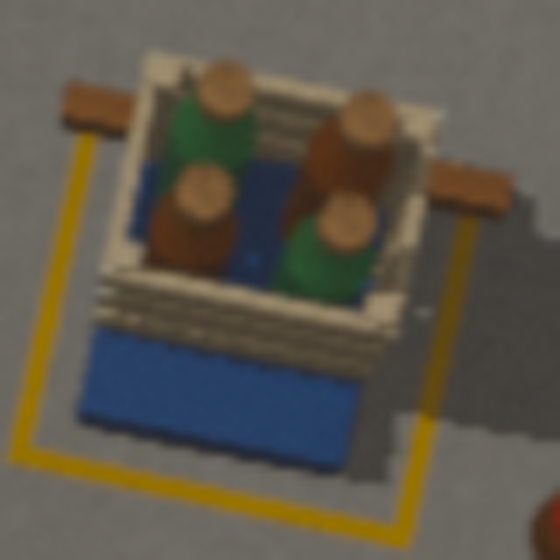

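The side view shows the base corner against the rail at about (210,515). The top view shows the base inside the outline, with its front edge roughly parallel to it. I'll measure the yaw with line fits.

Run:
```python
from h import *
def fit(im,n,mask,z,xr,low=True,useG=None):
    # per column, subpixel boundary of soft mask, lowest edge
    P=[]
    for u in range(*xr):
        col=mask[:,u]; v=np.where(col>.5)[0]
        if len(v)==0: continue
        k=v.max() if low else v.min(); d=1 if low else -1
        a,b=col[k],col[k+d]; P.append(bp(n,(u,k+d*(a-.5)/(a-b+1e-9)),z)[:2])
    P=np.array(P); c=np.polyfit(P[:,1],P[:,0],1)
    for _ in range(3):
        r=P[:,0]-np.polyval(c,P[:,1]); g=abs(r)<2*r.std()+1e-6; c=np.polyfit(P[g,1],P[g,0],1)
    return -np.arctan(c[0]),np.polyval(c,-.115),r[g].std(),g.sum()
for f in("pics/top0.png","pics/top6.png"):
    im=cv2.imread(f).astype(float); B,G,R=[im[...,i] for i in range(3)]
    blue=np.clip((B-R-10)/70,0,1); blue[:145]=0; blue[215:]=0   # saturated blue
    yel=np.clip((R-B-15)/80,0,1); 
    if '6' in f:
        print("base front",fit(im,"top",blue,.04,(340,372)))
        y=yel.copy(); y[:166]=0; y[186:]=0
        print("yellow outer",fit(im,"top",y,0,(330,380)))
    else:
        print("base front0",fit(im,"top",blue,.04,(333,364)))
        r=yel.copy(); r[:115]=0; r[138:]=0
        print("rail far top",fit(im,"top",r,.03,(338,394),low=False))
        print("rail near",fit(im,"top",r,.03,(342,388)))
print("expected rail x at y=-.115 near",bay(.07,.012+.0))
```

```text
base front0 (np.float64(-0.22059474187977818), np.float64(0.48783549656531755), np.float64(0.0002545452867128215), np.int64(31))
rail far top (np.float64(-0.1863166248076631), np.float64(0.766897961595852), np.float64(0.00023220598888350715), np.int64(53))
rail near (np.float64(-0.18290889075577196), np.float64(0.7521893222086298), np.float64(0.00036802332258357214), np.int64(45))
base front (np.float64(-0.17835358890260367), np.float64(0.6103108747239884), np.float64(0.0002786542068410253), np.int64(32))
yellow outer (np.float64(-0.18768460170912263), np.float64(0.5822429047169185), np.float64(0.0003014133444572604), np.int64(49))
expected rail x at y=-.115 near [ 0.747  -0.1275]
```

The fits give the rail and outline yaw as -0.183 to -0.188 and the crate as -0.178. The depth is right: 139.5 mm from base front to rail against 140 nominal. The 0.008 rad difference could leave up to about 1 mm of gap at the left end, so I'll press once more with the fingers turned to the rail's yaw.

Emit:
play_rows([
  [[0,-0.004,0.001],[0,0,0.011]],
  [[0.03,0,0.0045],[0,0,0]],
  [[0.03,0,0.0045],[0,0,0]],
  [[0.03,0,0.0045],[0,0,0]],
  [[0.03,0,0.0045],[0,0,0]],
  [[0.03,0,0.0045],[0,0,0]],
  [[0.012,0,0.0018],[0,0,0]],
  [[0.006,0,0.0009],[0,0,0]],
  [[0.004,0,0.0006],[0,0,0]],
  [[0,0,0],[0,0,0]],
])

```text
t: 13.95
tool_pos: [0.5895, -0.1023, 0.0181]
ee_rot: [-3.139, -0.152, -0.189]
ft_force: [0.2, 0.0, -0.8]
width: 0.803
```

Run:
```python
from h import *
s=robot.sense();print(s["t"],s["tool_pos"],s["ft_force"],inbay(s["tool_pos"]))
```

```text
13.95 [ 0.5895 -0.1023  0.0181] [ 0.2233  0.047  -0.7923] [-0.0895  0.0089]
```

Emit:
play_rows([
  [[0.003,0,0.0004],[0,0,0]],
  [[0.003,0,0.0004],[0,0,0]],
  [[0.002,0,0.0003],[0,0,0]],
  [[0.002,0,0.0003],[0,0,0]],
  [[0.002,0,0.0003],[0,0,0]],
  [[0,0,0],[0,0,0]],
])

```text
t: 14.7
tool_pos: [0.6003, -0.1046, 0.0178]
ee_rot: [-3.14, -0.149, -0.189]
ft_force: [-4.2, 1.3, 2.5]
width: 0.802
```

Emit:
play_rows([
  [[0.002,0,0.0003],[0,0,0]],
  [[0.002,0,0.0003],[0,0,0]],
  [[0.002,0,0.0003],[0,0,0]],
  [[0,0,0],[0,0,0]],
])

```text
t: 15.2
tool_pos: [0.6006, -0.1056, 0.0168]
ee_rot: [3.141, -0.138, -0.189]
ft_force: [-16.0, 6.9, 11.9]
width: 0.802
```

Emit:
play_rows([
  [[0.002,0,0],[0,0,0]],
  [[0.002,0,0],[0,0,0]],
  [[0,0,0],[0,0,0]],
  [[0,0,0],[0,0,0]],
])

```text
t: 15.7
tool_pos: [0.6007, -0.1058, 0.0166]
ee_rot: [3.139, -0.13, -0.189]
ft_force: [-22.8, 11.6, 16.6]
width: 0.799
```

Emit:
play_rows([
  [[-0.004,0,-0.0004],[0,0,0]],
  [[-0.006,0,-0.0008],[0,0,0]],
  [[-0.015,0,-0.0022],[0,0,0]],
  [[-0.02,0,-0.003],[0,0,0]],
  [[-0.03,0,-0.0045],[0,0,0]],
  [[-0.03,0,-0.0045],[0,0,0]],
  [[-0.03,0,-0.0045],[0,0,0]],
  [[-0.03,0,-0.0045],[0,0,0]],
  [[-0.03,0,-0.0045],[0,0,0]],
  [[0,0,0],[0,0,0]],
])

```text
t: 16.95
tool_pos: [0.4164, -0.0696, 0.018]
ee_rot: [-3.139, -0.152, -0.189]
ft_force: [0.3, 0.3, -0.9]
width: 0.802
```

Run:
```python
from h import *
s=robot.sense();print(s["t"],s["tool_pos"],s["ft_force"])
for n in("side","top"): cv2.imwrite(f"pics/{n}7.png",robot.read_camera(n)[:,:,::-1])
im=cv2.imread("pics/top7.png").astype(float); B,G,R=[im[...,i] for i in range(3)]
m=np.clip((B-R-10)/70,0,1); m[:145]=0; m[215:]=0
P=[]
for u in range(340,372):
    k=np.where(m[:,u]>.5)[0].max();a,b=m[k,u],m[k+1,u];P.append(bp("top",(u,k+(a-.5)/(a-b)),.04)[:2])
P=np.array(P);c=np.polyfit(P[:,1],P[:,0],1);print("yaw",-np.arctan(c[0]),np.polyval(c,-.115))
us=np.where(m[165:172].max(0)>.5)[0];print(us.min(),us.max())
d=np.abs(cv2.imread("pics/top7.png").astype(int)-cv2.imread("pics/top0.png")).max(2)
cv2.imwrite("pics/b7.png",np.hstack([cv2.resize(cv2.imread(f"pics/{n}7.png"),(400,250),interpolation=cv2.INTER_AREA) for n in("side","top")]))
a=cv2.imread("pics/side7.png")[150:260,185:325]
cv2.imwrite("pics/s7.png",cv2.resize(a,None,fx=5,fy=5,interpolation=cv2.INTER_CUBIC))
```

```text
16.95 [ 0.4164 -0.0696  0.018 ] [ 0.2668  0.2913 -0.9304]
yaw -0.17940981789953309 0.6102910368761207
345 374
```

View pics/s7.png

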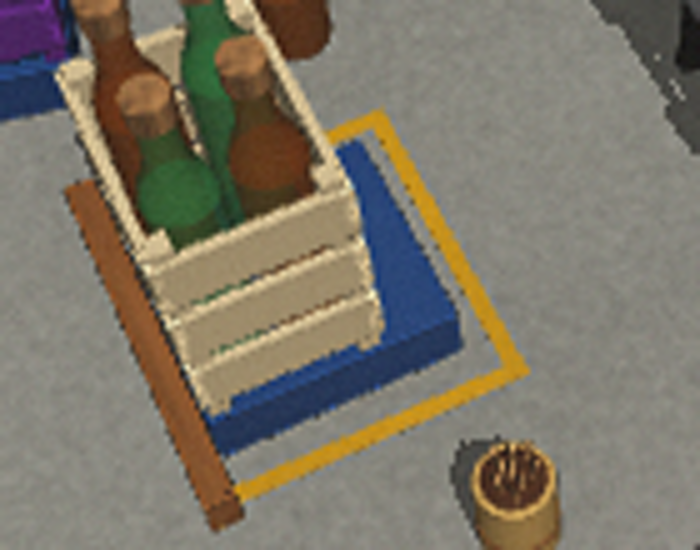

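View pics/b7.png

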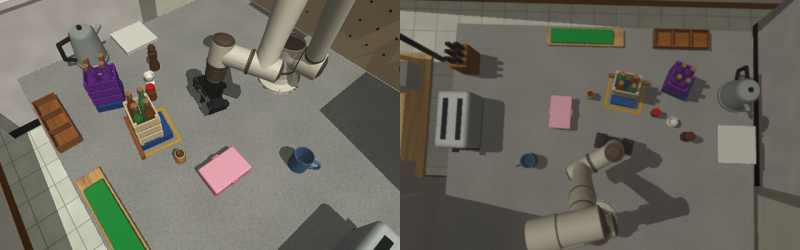

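After pressing with over 20 N, neither the crate's position nor its yaw changed. The side view shows the base's left corner touching the rail at about (215,420), so it's seated. The bystanders look unmoved and the gripper is clear.

Run:
```python
from cell import robot
print(robot.finish_job())
```

```text
the job is handed in; nothing more can be done
None
```

The crate is parked inside the yellow outline and against the stop rail, and the job is handed in at about 17 s of the 48 s allowed.

I pushed it about 117 mm with both open fingers, low on the blue base (fingertips at about 17 mm), at roughly 8–10 N. At the rail I pressed it home twice, to about 18 N and then about 26 N horizontally, then backed the gripper straight off about 180 mm.

**Last checks:**
- **Depth:** the base front measured 139.5 mm from the rail face, against 140 mm nominal. The second press moved the crate by less than 1 mm.
- **Position:** in the pictures the crate stands upright with clear space to the outline on both sides.
- **Bystanders:** they look unmoved in the pictures; I did not measure them.
- **Force:** the tool read about zero after backing off.

**One disagreement:** the top-camera line fits gave the crate a yaw of -0.179 rad and the rail and outline -0.183 to -0.188 rad. The second press, with the fingers turned to the rail's angle, changed that reading by only 0.001 rad. I took the difference as measurement error, but a gap of up to about 1 mm at the left end can't be ruled out from the pictures.

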